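# Ready the leak-test bench: isolate, load, set and lock the regulator, turn the air on

## Robot

A 6-joint arm with a two-finger parallel gripper is mounted at the origin on the work surface. World frame = base frame: x ahead of the robot, y to its left, z up, the work surface at z = 0. Lengths are in mm, angles in rad, forces in N, time in s.
With the tool pointing down it reaches from about 275 to 750 mm from the base axis. Payload 10.2 kg.
Tool frame: the origin (TCP) lies midway between the tips of the shut fingers; the grasp point (between the pads) lies 19 mm behind it; z points along the fingers, y is the line along which they close (so a half turn about z gives the same grasp; the last joint's range is limited). The gripper opens to 85 mm and grips with 20 to 120 N. Pads are 22 mm wide; open, the fingers measure 114 mm over their backs; the gripper's body (76 mm by 85 mm) begins 54 mm behind the grasp point. The pads swing forward as they close: fully open they stand 13 mm farther back than shut.
Start: joints at [0.891, 0.313, 1.498, -0, 1.331, -0.223], TCP at [231.579, 471.171, 231.294] pointing down, gripper open.
Joint ranges: [-2.94, 2.94], [-0.97, 2.17], [0.19, 2.56], [-1.23, 4.37], [0.02, 3.11], [-2.88, 2.88]. Speed limits (rad/s): [2.39, 2.39, 3.01, 3.14, 3.14, 3.14].

## Interface

Orientations are given as a unit quaternion [w, x, y, z].
In Python, from rig import ctrl, capture, camera_info gives the robot as it stands.
- The arm moves only by the tool apply_moves, never from a script. Its argument "targets" is a list of rows, each a list of 3 entries, a list of its own where there are three numbers: the finger opening in mm, from 0 to 85.4, then the shift along the world's x, y, z in mm, then the turn, a rotation vector about the world's x, y, z in degrees. In form: [[grip, [dx, dy, dz], [rx, ry, rz]], ...]. A call has 1 to 20 rows; each row is the pose to reach, as a shift and turn from the pose commanded when the call began; what a row does not reach only later rows make up. A row lasts 1/10 s, in which the tool goes at most 50 mm and 8.59 degrees, less where a joint would pass 70% of its speed; a pose out of reach is approached as far as the arm can. A call with a gripper value outside its range is refused whole. The fingers move at their own pace and stop on an object; "squeeze" is the grip in N (left out, the last holds). Time passes only in rows, so rows that repeat a pose let the fingers close. It gives the time, the measured TCP pose, the force, the opening and the grip force at its end, in the units of the state.
- ctrl.sense(): the state, without advancing time (a new reading comes with each control period).
- capture(name): name is "side" or "top" or "wrist"; returns (picture, depth): 400x640x3 uint8, blue, green, red; 400x640 float32, mm along the optical axis (not along the pixel's ray), 0 where there is no reading.
- camera_info(name): a dict with "vfov" (degrees; the focal length in pixels is half the picture's height over the tangent of half this angle, whatever the lens; pixels are square), "cx", "cy" (the principal point, pixels), "extrinsics" (4x4, takes a point from camera to world coordinates). Camera axes: x right, y down, z forward; pixel columns grow to the right and rows downward; lengths in mm; the calibration is good to about 2 mm. A picture is of the moment at which its call begins: read the wrist's pose just before it. camera_info takes no time and is no camera call; for the wrist camera it gives the pose at the moment of the call.
- ctrl.finish_job(): hands the job in; it is judged then, once.
The state is a dict: "time_s": time; "joints": joint angles; "dq": joint speeds; "tau": joint torques, N m; "eef_pos": TCP position; "ee_rot": TCP orientation; "force": force on the tool from outside, world axes, zero at the start; "wrist_torque": the same for the moment, N m; "grip_width": opening from 0.0 (shut) to 1.0 (fully open); "grip_force": force on a finger pad.
Only numpy, scipy, OpenCV 4.12 (cv2) and the standard library are available. Lean on these libraries where they do the work, as an engineer would, in place of code of your own. Each camera call takes 0.05 s, during which the arm holds its last target. There are 200 camera calls.

## Task

Get the leak-test bench ready: before anything else, shut the air supply by swinging the blue lever on the pipe fully across it. With the air off, set every brass valve body upright in a bay of its own in the green test nest, and turn the regulator knob until its white pointer stands at the green mark, then slide the yellow lock fully home. Only when all of that is done swing the blue lever fully back in line with the pipe, and leave the white mock-up, the red bracket and the yellow bottle where they are.

Things in the scene. Friction and masses are not known exactly. Their poses are not given: they have to be found in the camera images.
- brass_A: brass valve body (2 to 4 present, absent ones None; 0.25-0.45 kg): a lying T, 56 mm tall, on a dark foot 64 mm (x) by 44 mm (y), 8 mm thick. Origin: centre of its underside, z up. 12 mm thick flanges, 32 mm square, at both ends of x; between them a barrel 28 mm wide; the central bonnet, 28 mm (x) by 30 mm (y), spans heights 30 to 56 mm: pinch it across y. Same when half turned about z
- brass_B: another brass valve body, exactly like brass_A (None if absent)
- brass_C: another brass valve body, exactly like brass_A (None if absent)
- brass_D: another brass valve body, exactly like brass_A (None if absent)
- nest: green fixed test nest, 100 mm (x) by 290 mm (y), open on top; floor 8 mm thick, walls and three dividers 8 mm thick, tops 22 mm above the table. Four bays in a row, each 84 mm (x) by 62 mm (y), centres at y = -106, -35, 35, 106 mm, x = 0 of the nest's frame: a valve body lies with its length along the nest's x. Origin: centre of its underside; all bays start empty
- lever (a joint): angle of the blue supply lever about a vertical axis, rad: 0 = shut (square across the steel pipe), 1.5 = open (along the pipe, pointing to the robot's side); grows clockwise seen from above; hard stops at 0 and 1.5. Over-centre spring: past half way (0.75) it snaps by itself to the nearer stop; about 5 N at 75 mm from the axis pushes it off a stop. Starts open
- lever_axis (a point): on the lever's axis at the lever's mid height (78 mm above the table). Below it, fixed: a steel pipe along x of this frame, its top 47 mm above the table, and a brass valve block 50 x 42 mm, its top at 54 mm; the lever shut points to -y of this frame, open to -x
- lever_end (a point): on the lever's centre line, 110 mm from its axis, 8 mm before the free end; the lever is a flat blue bar 14 mm wide, 10 mm thick (heights 73 to 83 mm above the table); free space under it beyond the valve block. Turns with the lever
- knob (a joint): angle of the blue regulator knob about its vertical axis, rad; grows clockwise seen from above, stops at -0.2 and 3.1; stays where it is left (friction 0.06 N m)
- knob_top (a point): centre of the top of the regulator knob, on its axis, 88 mm above the table; the knob's cap is round, 44 mm across and 42 mm tall (heights 46 to 88 mm), with a stripe on top and a white pointer nose at its foot (heights 46 to 52 mm, reaching 38 mm from the axis)
- pointer (a point): outer end of the white pointer of the knob, 38 mm from the knob's axis; turns with the knob
- mark (a point): the green mark on the black dial under the knob, 38 mm from the knob's axis; fixed during a run, elsewhere from run to run, always within the knob's travel
- lock (a joint): travel of the yellow lock slide on the regulator, m: 0 = unlocked (drawn back towards the robot's side), 0.045 = fully home with its fork under the knob's cap, at a hard stop; needs about 2 N, stays where it is left, slides along x of its point lock_tab (positive towards the knob)
- lock_tab (a point): centre of the top of the lock's upright yellow tab, 76 mm above the table; tab 12 mm thick along the slide, 34 mm wide, 44 mm tall, 90 mm from the knob's axis when unlocked, 45 mm when home; x of this frame points to the knob. The fixed grey regulator box below is 28 mm tall and reaches 39 mm behind the tab's centre when unlocked; free space behind the tab
- mock: white plastic mock-up of a valve body, same shape as the brass ones, among them on the table: not to be loaded or moved. Origin: centre of its underside
- bracket: red printed bracket, 50 mm square and 48 mm tall, near the nest's right end, to be left alone; origin: centre of its underside
- oil: small yellow bottle, 44 mm across and 80 mm tall, near the nest's left end, to be left alone; origin: centre of its underside

How it is judged (in metres and radians):
On the way, in this order (a step that is already met when the one before it is completed fails the run):
1. the air is shut off before any valve body is in the nest (value of joint lever below 0.12 rad and not (x of brass_A in the frame of nest between -0.025 and 0.025 m and y of brass_A in the frame of nest between -0.145 and 0.145 m and z of brass_A in the frame of nest between 0.003 and 0.012 m and angle between brass_A's own z axis and vertical below 0.12 rad) and not (x of brass_B in the frame of nest between -0.025 and 0.025 m and y of brass_B in the frame of nest between -0.145 and 0.145 m and z of brass_B in the frame of nest between 0.003 and 0.012 m and angle between brass_B's own z axis and vertical below 0.12 rad) and not (x of brass_C in the frame of nest between -0.025 and 0.025 m and y of brass_C in the frame of nest between -0.145 and 0.145 m and z of brass_C in the frame of nest between 0.003 and 0.012 m and angle between brass_C's own z axis and vertical below 0.12 rad) and not (x of brass_D in the frame of nest between -0.025 and 0.025 m and y of brass_D in the frame of nest between -0.145 and 0.145 m and z of brass_D in the frame of nest between 0.003 and 0.012 m and angle between brass_D's own z axis and vertical below 0.12 rad)), for 0.2 s.
2. with the air off and the lock still back, the pointer is set to the green mark (value of joint lever below 0.12 rad and horizontal distance between pointer and mark below 0.0045 m and value of joint lock below 0.02 m), for 0.2 s.
3. with the air still off, the pointer is at the mark, the lock is home and every brass valve body lies in the nest (value of joint lever below 0.12 rad and horizontal distance between pointer and mark below 0.0045 m and value of joint lock above 0.04 m and x of brass_A in the frame of nest between -0.025 and 0.025 m and y of brass_A in the frame of nest between -0.145 and 0.145 m and z of brass_A in the frame of nest between 0.003 and 0.012 m and angle between each of brass_A, brass_B, brass_C, brass_D's own z axis and vertical below 0.12 rad and x of brass_B in the frame of nest between -0.025 and 0.025 m and y of brass_B in the frame of nest between -0.145 and 0.145 m and z of brass_B in the frame of nest between 0.003 and 0.012 m and x of brass_C in the frame of nest between -0.025 and 0.025 m and y of brass_C in the frame of nest between -0.145 and 0.145 m and z of brass_C in the frame of nest between 0.003 and 0.012 m and x of brass_D in the frame of nest between -0.025 and 0.025 m and y of brass_D in the frame of nest between -0.145 and 0.145 m and z of brass_D in the frame of nest between 0.003 and 0.012 m), for 0.2 s.
4. the air is turned on again (value of joint lever above 1.38 rad), for 0.2 s.
At the end, for the whole second after the job is handed in: The blue lever is open (within 0.12 rad of its stop), the pointer within 4.5 mm of the green mark, the lock within 5 mm of its stop, every brass valve body present lies upright, flat on the floor of a bay of the nest (within 4 mm of the floor's height, tilted less than 0.12 rad) and is at rest (value of joint lever above 1.38 rad and horizontal distance between pointer and mark below 0.0045 m and value of joint lock above 0.04 m and x of brass_A in the frame of nest between -0.025 and 0.025 m and y of brass_A in the frame of nest between -0.145 and 0.145 m and z of brass_A in the frame of nest between 0.003 and 0.012 m and angle between each of brass_A, brass_B, brass_C, brass_D's own z axis and vertical below 0.12 rad and x of brass_B in the frame of nest between -0.025 and 0.025 m and y of brass_B in the frame of nest between -0.145 and 0.145 m and z of brass_B in the frame of nest between 0.003 and 0.012 m and x of brass_C in the frame of nest between -0.025 and 0.025 m and y of brass_C in the frame of nest between -0.145 and 0.145 m and z of brass_C in the frame of nest between 0.003 and 0.012 m and x of brass_D in the frame of nest between -0.025 and 0.025 m and y of brass_D in the frame of nest between -0.145 and 0.145 m and z of brass_D in the frame of nest between 0.003 and 0.012 m and linear speed of each of brass_A, brass_B, brass_C, brass_D below 0.02 m/s); the robot touches nothing.
It fails at once if the white mock-up, the red bracket or the yellow bottle is moved more than 50 mm (distance of any of mock, bracket, oil from where it was at the start of the episode above 0.05 m).
Of brass_A, brass_B, brass_C, brass_D only 2 to 4 are there at a start; the rules pass over those that are not, and their reading is None.
At some moment in a run one of brass_A, brass_B, brass_C, brass_D may be knocked a few centimetres aside while the robot is not near it.
Once in a run the grip may slacken for a moment while it holds something.
It also fails if it takes over 208 s, if anything falls off the work surface, if the arm or the gripper's body presses on something with over 40 N, if the wrist force passes 120 N, or if a joint passes its speed limit or range.

## Working session

There is one attempt and no reset: what is moved stays moved. The work goes in short steps, Python scripts to look and compute and a tool call to move; the robot and the scene stay as the last step left them, time stands still between calls to the robot, and variables do not carry over. Pictures are saved under pics/ and viewed, at most 14 in all, crops included, and the job is handed in when it is done.

Besides the shell and the picture viewer there is one more tool, called after ">>>" as name(argument=value, ...), one argument or row to a line, values as JSON. apply_moves: Moves the arm, as the interface text tells. Its arguments: {"type":"object","properties":{"targets":{"type":"array","items":{"type":"array"}},"squeeze":{"type":"number"}},"required":["targets"]}

```bash
ls; mkdir -p pics; cat > h.py <<'E'
import numpy as np,cv2
from rig import ctrl,capture,camera_info
def shot(n,f=None):
    ci=camera_info(n); im,d=capture(n)
    if f: cv2.imwrite('pics/'+f+'.png',im)
    return im,d,ci
def cloud(d,ci):
    f=200/np.tan(np.radians(ci['vfov'])/2)
    v,u=np.mgrid[0:400,0:640]
    p=np.stack([(u-ci['cx'])/f*d,(v-ci['cy'])/f*d,d,np.ones_like(d)],-1)
    P=p@np.array(ci['extrinsics']).T
    P=P[...,:3]; P[d==0]=np.nan
    return P
E
python3 - <<'E'
from h import *
for n in('top','side'):
    im,d,ci=shot(n,n+'0'); P=cloud(d,ci); np.save(n+'P.npy',P); np.save(n+'I.npy',im)
    print(n,ci['vfov'],ci['cx'],ci['cy'],np.round(ci['extrinsics'],2).tolist())
s=ctrl.sense(); print(s)
E
```

```text
pics
top 50.475674611139375 316.32186258934547 205.4714941324792 [[-0.03, -1.0, 0.05, 505.52], [-1.0, 0.03, 0.0, -9.96], [-0.0, -0.05, -1.0, 1191.47], [0.0, 0.0, 0.0, 1.0]]
side 54.70226673170253 321.0180798567271 203.62511909303234 [[0.76, -0.46, 0.46, 135.22], [-0.65, -0.55, 0.52, -510.42], [0.02, -0.7, -0.72, 737.08], [0.0, 0.0, 0.0, 1.0]]
{'time_s': 0.1, 'joints': array([ 8.90605990e-01,  3.13404829e-01,  1.49832160e+00, -3.71422664e-05,
        1.33097783e+00, -2.23404492e-01]), 'dq': array([-0.00013471, -0.00155582, -0.00337007,  0.00062859, -0.0013295 ,
        0.00066063]), 'tau': array([ 3.56729652e-03, -4.12894499e+01, -2.60139298e+01, -2.56218266e-05,
        3.00120810e-03,  2.08561181e-05]), 'eef_pos': array([231.44489073, 470.9953916 , 230.80165248]), 'ee_rot': array([-2.26426481e-04,  2.26408131e-01,  9.74032366e-01, -5.07909729e-04]), 'force': array([-0.64934245, -0.14201131,  0.70208901]), 'wrist_torque': array([-0.01637577,  0.00894036,  0.00791023]), 'grip_force': 0.0, 'grip_width': 0.9977425693654016}
```

View pics/top0.png

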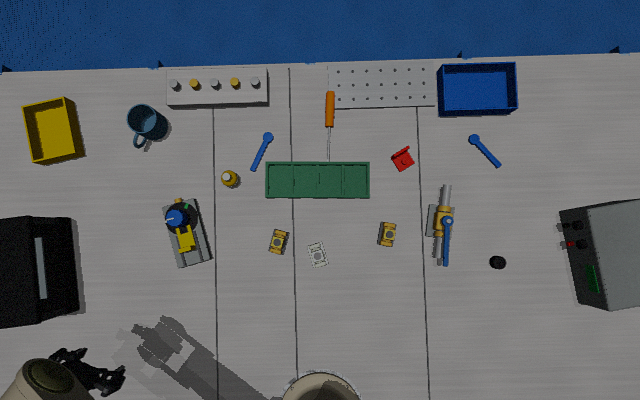

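View pics/side0.png

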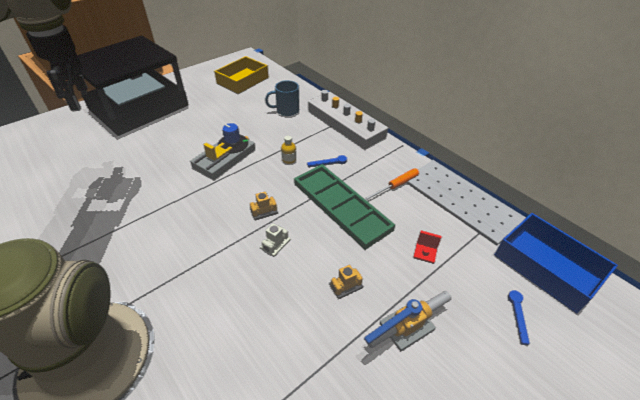

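The top view shows brass bodies at (278,241) and (387,234), with the white mock-up at (318,254). The nest is at (317,180), the lever hub at (448,220) pointing down to (446,265), the knob at (176,218), and the lock tab at about (185,238). There are only two brass bodies. Next I'll measure them.

```bash
cat >> h.py <<'E'
def hsv(im): return cv2.cvtColor(im,cv2.COLOR_BGR2HSV).astype(int)
def seg(P,H,h,s=100,v=40,z=(5,120),box=None):
    m=(H[...,0]>=h[0])&(H[...,0]<=h[1])&(H[...,1]>=s)&(H[...,2]>=v)&(P[...,2]>z[0])&(P[...,2]<z[1])
    if box is not None: m&=(P[...,0]>box[0])&(P[...,0]<box[1])&(P[...,1]>box[2])&(P[...,1]<box[3])
    return m
def rect(p):
    (c,wh,a)=cv2.minAreaRect(p[:,:2].astype(np.float32)); return np.round(c,1),np.round(wh,1),round(a,1)
E
python3 - <<'E'
from h import *
P=np.load('topP.npy'); H=hsv(np.load('topI.npy'))
for n,(u,v) in dict(b1=(278,241),b2=(387,234),mock=(318,254),hub=(448,220),levend=(446,262),knob=(176,218),tab=(185,238),oil=(229,178),brk=(402,158),table=(340,300)).items():
    print(n,np.round(P[v,u]),H[v,u])
    if n in('b1','b2','mock'):
        c=P[v,u]; m=(abs(P[...,0]-c[0])<50)&(abs(P[...,1]-c[1])<50)&(P[...,2]>4)
        for z in (4,15,40): print('  ',z,rect(P[m&(P[...,2]>z)]))
m=seg(P,H,(60,90),80,40,(3,40),(500,800,-250,250)); print('nest',rect(P[m]),rect(P[m&(P[...,2]>15)]))
m=seg(P,H,(100,125),100,40,(60,110),(250,700,-500,-200)); print('lev',m.sum(),rect(P[m]),np.median(P[m][:,2]))
m=seg(P,H,(100,125),100,40,(70,110),(250,700,200,600)); print('knob',m.sum(),rect(P[m]),np.median(P[m][:,2]))
m=seg(P,H,(20,35),100,40,(60,90),(250,600,250,600)); print('tab',m.sum(),rect(P[m]),np.median(P[m][:,2]))
E
```

```text
b1 [475.  98.  58.] [126  17  74]
   4 (array([475.3,  98.6]), array([97.9, 97.3]), 88.3)
   15 (array([473. , 100.6]), array([30.9, 63.9]), 73.3)
   40 (array([473. , 100.9]), array([29.4, 28. ]), 72.9)
b2 [ 485. -193.   58.] [120  11  68]
   4 (array([ 487.1, -193.7]), array([94.1, 97.7]), 2.4)
   15 (array([ 485.2, -198.6]), array([31.1, 63.4]), 77.3)
   40 (array([ 485., -199.]), array([29.8, 27.3]), 76.9)
mock [438.  -8.  58.] [135   5 100]
   4 (array([435.9,  -9.1]), array([92.1, 96.9]), 88.4)
   15 (array([433.8,  -5.8]), array([63.2, 31.9]), 16.2)
   40 (array([427.8,  -6.9]), array([39.8, 29.7]), 14.0)
hub [ 517. -346.   94.] [120   2 134]
levend [ 409. -339.   83.] [107 196 112]
knob [544. 358.  90.] [108 214 132]
tab [490. 353.  35.] [ 27 255 146]
oil [645. 220.  82.] [ 80   7 117]
brk [ 696. -251.    9.] [  2 234 147]
table [305. -65.  -3.] [ 15   4 130]
nest (array([641.2, -10.9]), array([289. ,  98.5]), 88.2) (array([641.2, -10.9]), array([289. ,  98.5]), 88.2)
lev 291 (array([ 464.1, -339.1]), array([ 28.6, 130. ]), 80.4) 83.13969941096548
knob 220 (array([545.3, 364.4]), array([43.7, 44.3]), 35.0) 87.24448399978769
tab 63 (array([461.8, 342.5]), array([11.6, 33.8]), 15.7) 75.13617200663339
```

```bash
python3 - <<'E'
from h import *
from scipy.spatial.transform import Rotation as R
ci=camera_info('wrist'); s=ctrl.sense()
q=s['ee_rot']; Rt=R.from_quat([q[1],q[2],q[3],q[0]]).as_matrix()
E=np.array(ci['extrinsics']); print(np.round(Rt,3).tolist(), np.round(Rt.T@(E[:3,3]-s['eef_pos'])), np.round(Rt.T@E[:3,:3],2).tolist(), ci['vfov'],np.degrees(np.arctan2(Rt[1,1],Rt[0,1])))
E
```

```text
[[-0.897, 0.441, -0.001], [0.441, 0.897, -0.001], [0.0, -0.001, -1.0]] [  73.    0. -143.] [[0.0, -0.96, -0.28], [1.0, 0.0, -0.0], [0.0, -0.28, 0.96]] 60.73287641656782 63.82861221125979
```

>>> apply_moves(
  targets=[
    [85,[270,-120,30],[0,0,0]],
    [85,[270,-120,30],[0,0,0]],
    [85,[270,-120,30],[0,0,0]],
    [85,[270,-120,30],[0,0,0]],
    [85,[270,-120,30],[0,0,0]],
    [85,[270,-120,30],[0,0,0]],
    [85,[270,-120,30],[0,0,0]],
    [85,[270,-120,30],[0,0,0]],
    [85,[270,-120,30],[0,0,0]],
    [85,[270,-120,30],[0,0,0]],
  ],
)

```text
time_s: 1.1
eef_pos: [500.5, 351.9, 261.4]
ee_rot: [-0.0, 0.226, 0.974, -0.0]
force: [0.3, 0.4, 0.5]
grip_width: 0.997
grip_force: 0.0
```

```bash
python3 - <<'E'
from h import *
im,d,ci=shot('wrist','knob0'); P=cloud(d,ci); np.save('kP.npy',P); np.save('kI.npy',im)
print(ctrl.sense()['eef_pos'],ctrl.sense()['joints'])
E
```

```text
[500.57640677 351.9541703  261.52049631] [ 4.21535603e-01  4.92995004e-01  1.15900636e+00  1.09260285e-04
  1.48951329e+00 -6.94112807e-01]
```

View pics/knob0.png

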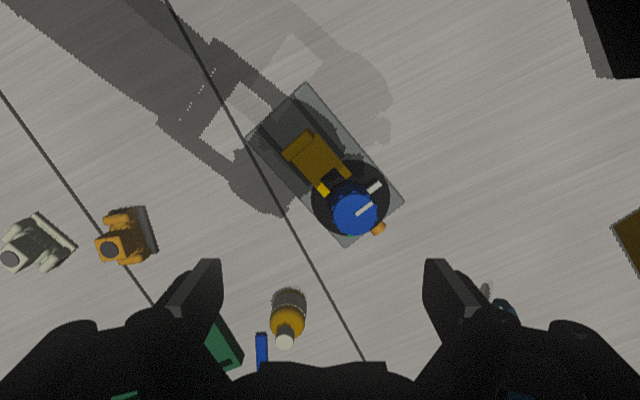

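The wrist view shows the knob cap at (355,212) and the white pointer at (374,188). The knob hides the green mark here, but it showed in the top view near (185,206).

```bash
python3 - <<'E'
from h import *
P=np.load('kP.npy'); I=np.load('kI.npy'); H=hsv(I)
m=seg(P,H,(100,125),100,40,(70,110),(450,650,250,450)); p=P[m&(P[...,2]>84)]; print('knob',len(p),cv2.minEnclosingCircle(p[:,:2].astype(np.float32)),rect(p),np.median(p[:,2]))
c=np.array(rect(p)[0])
m=(H[...,1]<60)&(H[...,2]>110)&(P[...,2]>40)&(P[...,2]<60)&(np.hypot(P[...,0]-c[0],P[...,1]-c[1])<45)
q=P[m]; print('pointer',len(q),rect(q),np.round(q.mean(0),1)); r=q[:,:2]-c; print(np.hypot(*r.T).max(),np.degrees(np.arctan2(r[:,1].mean(),r[:,0].mean())))
m=seg(P,H,(18,35),100,40,(60,90),(400,600,250,450)); print('tab',m.sum(),rect(P[m]),np.median(P[m][:,2]))
T=np.load('topP.npy'); J=hsv(np.load('topI.npy'))
m=(abs(T[...,0]-545)<60)&(abs(T[...,1]-364)<60)&(J[...,0]>45)&(J[...,0]<90)&(J[...,1]>90)&(J[...,2]>50)
q=T[m];print('mark top',np.round(q,0).tolist(),J[m].tolist()[:5])
mm=(abs(P[...,0]-545)<60)&(abs(P[...,1]-364)<60)&(H[...,0]>45)&(H[...,0]<90)&(H[...,1]>90)&(H[...,2]>40)
print('mark wrist',np.round(P[mm]).tolist())
im=np.load('topI.npy')[185:275,140:240]; a=cv2.resize(im,None,fx=6,fy=6,interpolation=cv2.INTER_NEAREST); cv2.imwrite('pics/tk.png',cv2.convertScaleAbs(a,alpha=1.8))
E
```

```text
knob 1410 ((545.2515258789062, 364.8856201171875), 23.500263214111328) (array([545.2, 364.7]), array([46.2, 44.4]), 85.1) 88.63200941529885
pointer 79 (array([539., 394.]), array([ 5.8, 15.8]), 12.0) [539.  394.   52.6]
37.91886644506552 101.91472883231779
tab 464 (array([462.2, 343.6]), array([12. , 33.9]), 15.1) 76.452781810154
mark top [[586.0, 349.0, 34.0], [586.0, 347.0, 33.0], [583.0, 352.0, 35.0], [583.0, 349.0, 34.0], [583.0, 345.0, 39.0], [583.0, 344.0, 33.0], [580.0, 351.0, 36.0], [580.0, 349.0, 35.0], [580.0, 346.0, 37.0], [578.0, 355.0, 33.0], [578.0, 353.0, 32.0], [578.0, 350.0, 32.0], [577.0, 346.0, 37.0], [575.0, 355.0, 34.0], [575.0, 352.0, 34.0], [575.0, 349.0, 34.0], [575.0, 347.0, 33.0], [572.0, 356.0, 32.0], [572.0, 352.0, 33.0], [572.0, 349.0, 34.0]] [[70, 192, 97], [70, 143, 105], [65, 148, 69], [69, 191, 124], [70, 204, 119]]
mark wrist [[584.0, 343.0, 34.0], [584.0, 344.0, 34.0], [585.0, 345.0, 34.0], [585.0, 347.0, 35.0], [585.0, 348.0, 35.0], [585.0, 349.0, 36.0], [584.0, 343.0, 35.0], [585.0, 344.0, 35.0], [585.0, 345.0, 36.0], [586.0, 346.0, 35.0], [587.0, 347.0, 34.0], [587.0, 348.0, 36.0], [587.0, 349.0, 35.0], [491.0, 310.0, 301.0], [492.0, 308.0, 300.0]]
```

View pics/tk.png

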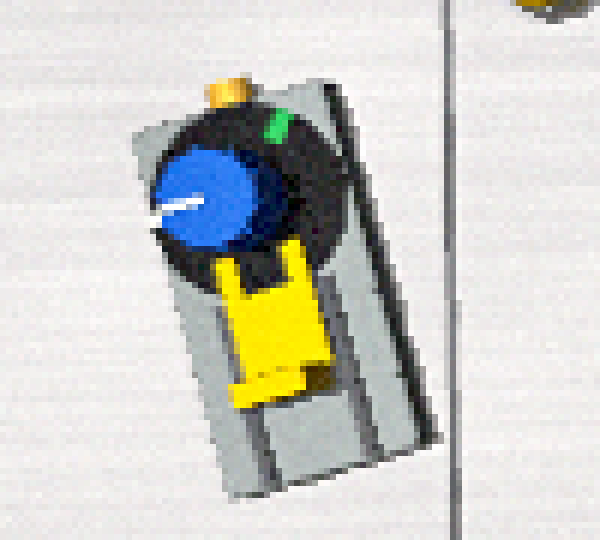

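The mark lies at about -24.5° and the pointer at 102°, so the knob needs about 126.5° clockwise. I'll do the lever first.

>>> apply_moves(
  targets=[
    [0,[-100,-150,40],[0,0,0]],
    [0,[-100,-150,40],[0,0,0]],
    [0,[-100,-150,40],[0,0,0]],
    [0,[-100,-150,40],[0,0,0]],
    [0,[-70,-650,40],[0,0,0]],
    [0,[-70,-650,40],[0,0,0]],
    [0,[-70,-650,40],[0,0,0]],
    [0,[-70,-650,40],[0,0,0]],
    [0,[-70,-650,40],[0,0,0]],
    [0,[-70,-650,40],[0,0,0]],
    [0,[-70,-650,40],[0,0,0]],
    [0,[-70,-650,40],[0,0,0]],
    [0,[-70,-650,40],[0,0,0]],
    [0,[-70,-650,40],[0,0,0]],
    [0,[-70,-650,40],[0,0,0]],
    [0,[-70,-650,40],[0,0,0]],
    [0,[-70,-650,40],[0,0,0]],
    [0,[-70,-650,40],[0,0,0]],
  ],
)

```text
time_s: 2.95
eef_pos: [431.9, -297.4, 301.8]
ee_rot: [0.0, 0.225, 0.974, -0.0]
force: [-0.1, -0.4, -0.2]
grip_width: 0.001
grip_force: 0.0
```

```bash
python3 - <<'E'
from h import *
im,d,ci=shot('wrist','lev0'); P=cloud(d,ci);H=hsv(im)
print(ctrl.sense()['eef_pos'],ctrl.sense()['joints'])
m=seg(P,H,(100,125),120,40,(65,92),(250,700,-500,-200)); p=P[m]; print('lev',len(p),rect(p),np.median(p[:,2]))
for x in range(390,540,15):
    k=p[abs(p[:,0]-x)<4]
    if len(k)>3: print(x,np.round([k[:,1].min(),k[:,1].max(),np.median(k[:,2])],1))
print(p[:,0].min(),p[:,0].max())
g=(H[...,1]<50)&(P[...,2]>30)&(P[...,2]<50)&(P[...,1]<-250)&(P[...,0]>350); q=P[g]; print('pipe',len(q),rect(q) if len(q) else '')
g=(P[...,2]>88)&(P[...,2]<110)&(P[...,1]<-250)&(P[...,0]>350);q=P[g]; print('hub',len(q),rect(q),np.median(q[:,2]))
E
```

```text
[ 431.84584988 -297.59447355  301.84047222] [-8.27024681e-01  2.70881319e-01  1.37080018e+00  4.81365844e-05
  1.49907216e+00 -1.94279956e+00]
lev 936 (array([ 457.5, -340.4]), array([ 23.6, 115.9]), 80.7) 83.61283451347052
405 [-343.3 -331.1   83.6]
420 [-345.  -332.8   83.5]
435 [-345.8 -334.3   83.8]
450 [-347.4 -335.6   83.7]
465 [-349.2 -337.    83.6]
480 [-350.7 -337.8   83.6]
495 [-352.3 -338.9   83.5]
510 [-361.  -336.8   84.2]
399.37108618838244 513.3058380977694
pipe 2674 (array([ 419.1, -511.8]), array([188.2, 378. ]), 7.5)
hub 2399 (array([ 460.1, -684.9]), array([139.6,  19.6]), 8.8) 99.62237985301425
```

View pics/lev0.png

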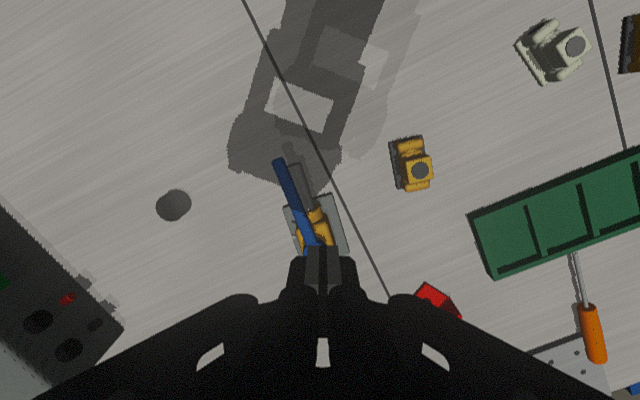

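The lever runs from pixel (277,158) to (318,250). Its axis is at about (517,-348), and in the open position it points 174.6° at height 83, which matches the given sizes. I'll push it across along an arc.

>>> apply_moves(
  targets=[
    [0,[0,0,-240],[0,0,0]],
    [0,[0,0,-240],[0,0,0]],
    [0,[0,0,-240],[0,0,0]],
    [0,[0,0,-240],[0,0,0]],
    [0,[0,0,-240],[0,0,0]],
    [0,[0,0,-240],[0,0,0]],
    [0,[-4,-20,-240],[0,0,0]],
    [0,[-8,-34,-240],[0,0,0]],
    [0,[-9,-46,-240],[0,0,0]],
    [0,[-9,-58,-240],[0,0,0]],
    [0,[-7,-70,-240],[0,0,0]],
    [0,[-4,-83,-240],[0,0,0]],
    [0,[1,-94,-240],[0,0,0]],
    [0,[7,-105,-240],[0,0,0]],
    [0,[15,-115,-240],[0,0,0]],
    [0,[24,-123,-240],[0,0,0]],
    [0,[33,-129,-240],[0,0,0]],
    [0,[41,-134,-240],[0,0,0]],
    [0,[45,-137,-240],[0,0,0]],
    [0,[45,-137,-240],[0,0,0]],
  ],
)

```text
time_s: 5.0
eef_pos: [477.0, -436.6, 62.1]
ee_rot: [0.001, 0.226, 0.974, -0.001]
force: [0.2, -0.4, -0.2]
grip_width: -0.0
grip_force: 0.0
```

>>> apply_moves(
  targets=[
    [0,[-20,15,0],[0,0,0]],
    [0,[-40,30,0],[0,0,0]],
    [0,[-45,40,50],[0,0,0]],
    [0,[-45,40,100],[0,0,0]],
    [0,[-45,40,150],[0,0,0]],
    [0,[-45,40,200],[0,0,0]],
    [0,[-45,80,240],[0,0,0]],
    [0,[-45,120,240],[0,0,0]],
    [0,[-45,140,240],[0,0,0]],
    [0,[-45,140,240],[0,0,0]],
  ],
)

```text
time_s: 6.0
eef_pos: [431.5, -293.7, 302.7]
ee_rot: [0.001, 0.225, 0.974, -0.001]
force: [-0.4, 0.0, 0.8]
grip_width: 0.002
grip_force: 0.0
```

```bash
python3 - <<'E'
from h import *
im,d,ci=shot('top'); P=cloud(d,ci);H=hsv(im)
m=seg(P,H,(100,125),120,40,(65,92),(350,700,-500,-200)); p=P[m]; print('lev',len(p),rect(p),np.median(p[:,2]))
for y in range(-470,-330,15):
    k=p[abs(p[:,1]-y)<4]
    if len(k)>3: print(y,np.round([k[:,0].min(),k[:,0].max(),np.median(k[:,2])],1))
E
```

```text
lev 275 (array([ 510.6, -397.7]), array([128. ,  26.4]), 85.1) 83.2167931510362
-455 [493.3 503.8  83.6]
-440 [493.8 506.9  84. ]
-425 [496.8 507.4  82.7]
-410 [499.9 510.4  83.2]
-395 [502.9 513.5  82.8]
-380 [503.3 516.5  82.7]
-365 [506.4 517.   83.3]
-350 [501.8 527.9  84.3]
-335 [504.7 525.7  82.3]
```

The lever now points 260°, so it is shut. Next is the knob.

>>> apply_moves(
  targets=[
    [85,[114,658,0],[0,0,0]],
    [85,[114,658,0],[0,0,0]],
    [85,[114,658,0],[0,0,0]],
    [85,[114,658,0],[0,0,0]],
    [85,[114,658,0],[0,0,0]],
    [85,[114,658,0],[0,0,0]],
    [85,[114,658,0],[0,0,0]],
    [85,[114,658,0],[0,0,0]],
    [85,[114,658,0],[0,0,0]],
    [85,[114,658,0],[0,0,0]],
    [85,[114,658,0],[0,0,0]],
    [85,[114,658,0],[0,0,0]],
    [85,[114,658,0],[0,0,0]],
    [85,[114,658,0],[0,0,0]],
    [85,[114,658,-140],[0,0,0]],
    [85,[114,658,-140],[0,0,0]],
    [85,[114,658,-140],[0,0,0]],
    [85,[114,658,-140],[0,0,0]],
    [85,[114,658,-140],[0,0,0]],
  ],
)

```text
time_s: 7.95
eef_pos: [546.7, 361.8, 162.4]
ee_rot: [0.0, 0.227, 0.974, 0.0]
force: [0.9, 0.7, 1.1]
grip_width: 0.992
grip_force: 0.0
```

>>> apply_moves(
  targets=[
    [85,[0,0,-50],[0,0,0]],
    [85,[0,0,-90],[0,0,0]],
    [85,[0,0,-104],[0,0,0]],
    [85,[0,0,-104],[0,0,0]],
    [85,[0,0,-104],[0,0,0]],
  ],
)

```text
time_s: 8.45
eef_pos: [547.3, 362.8, 60.5]
ee_rot: [0.002, 0.226, 0.974, 0.001]
force: [0.3, -0.7, -0.3]
grip_width: 0.997
grip_force: 0.0
```

>>> apply_moves(
  targets=[
    [85,[-2,2,-1],[0,0,0]],
    [30,[-2,2,-1],[0,0,0]],
    [30,[-2,2,-1],[0,0,0]],
    [30,[-2,2,-1],[0,0,0]],
    [30,[-2,2,-1],[0,0,0]],
    [30,[-2,2,-1],[0,0,0]],
    [30,[-2,2,-1],[0,0,0]],
    [30,[-2,2,-1],[0,0,0]],
    [30,[-2,2,-1],[0,0,0]],
  ],
  squeeze=40,
)

```text
time_s: 9.35
eef_pos: [544.3, 365.3, 57.4]
ee_rot: [0.001, 0.226, 0.974, 0.002]
force: [2.2, 5.6, 3.8]
grip_width: 0.499
grip_force: 42.5
```

>>> apply_moves(
  targets=[
    [30,[0,0,0],[0,0,-8]],
    [30,[0,0,0],[0,0,-16]],
    [30,[0,0,0],[0,0,-24]],
    [30,[0,0,0],[0,0,-32]],
    [30,[0,0,0],[0,0,-40]],
    [30,[0,0,0],[0,0,-48]],
    [30,[0,0,0],[0,0,-56]],
    [30,[0,0,0],[0,0,-64]],
    [30,[0,0,0],[0,0,-72]],
    [30,[0,0,0],[0,0,-80]],
    [30,[0,0,0],[0,0,-88]],
    [30,[0,0,0],[0,0,-96]],
    [30,[0,0,0],[0,0,-104]],
    [30,[0,0,0],[0,0,-112]],
    [30,[0,0,0],[0,0,-119]],
    [30,[0,0,0],[0,0,-124]],
    [30,[0,0,0],[0,0,-126.5]],
    [30,[0,0,0],[0,0,-126.5]],
    [30,[0,0,0],[0,0,-126.5]],
  ],
)

```text
time_s: 11.25
eef_pos: [547.6, 365.4, 57.6]
ee_rot: [-0.001, 0.972, 0.236, 0.006]
force: [19.1, 8.7, -6.9]
grip_width: 0.507
grip_force: 41.8
```

>>> apply_moves(
  targets=[
    [85,[0,0,0],[0,0,0]],
    [85,[0,0,0],[0,0,0]],
    [85,[0,0,0],[0,0,0]],
    [85,[0,0,0],[0,0,0]],
    [85,[0,0,0],[0,0,0]],
    [85,[0,0,50],[0,0,0]],
    [85,[0,0,100],[0,0,0]],
    [85,[0,0,150],[0,0,0]],
    [85,[-50,0,200],[0,0,0]],
    [85,[-100,0,220],[0,0,0]],
    [85,[-100,0,220],[0,0,0]],
    [85,[-100,0,220],[0,0,0]],
  ],
)

```text
time_s: 12.45
eef_pos: [441.9, 364.8, 279.1]
ee_rot: [-0.001, 0.971, 0.237, 0.002]
force: [-0.0, -0.7, 0.5]
grip_width: 0.994
grip_force: 0.0
```

```bash
cat > k.py <<'E'
from h import *
def knob(n):
    im,d,ci=shot(n,'kn_'+n); P=cloud(d,ci); H=hsv(im)
    m=seg(P,H,(100,125),100,40,(84,110),(450,650,250,450)); p=P[m]
    if len(p)<10: print(n,'no knob'); return
    c,r=cv2.minEnclosingCircle(p[:,:2].astype(np.float32)); print(n,'knob',len(p),c,r)
    c=np.array([545.2,364.7])
    D=np.hypot(P[...,0]-c[0],P[...,1]-c[1])
    def f(t,m):
        q=P[m]
        if len(q): r=q[:,:2].mean(0)-c; print(' ',t,len(q),np.round(q.mean(0),1),'ang',np.degrees(np.arctan2(r[1],r[0])))
    f('ptr',(H[...,1]<60)&(H[...,2]>100)&(P[...,2]>42)&(P[...,2]<60)&(D<45))
    f('stripe',(H[...,1]<100)&(H[...,2]>100)&(P[...,2]>84)&(P[...,2]<95)&(D<22))
    f('mark',(H[...,0]>45)&(H[...,0]<90)&(H[...,1]>90)&(H[...,2]>40)&(D<50)&(P[...,2]<60))
    m=seg(P,H,(18,35),100,40,(60,90),(400,600,250,450)); 
    if m.sum()>5: print('tab',m.sum(),rect(P[m]),np.median(P[m][:,2]))
if __name__=='__main__':
    knob('wrist'); knob('top'); print(ctrl.sense()['eef_pos'],ctrl.sense()['joints'][5])
E
python3 k.py
```

```text
wrist knob 1762 (546.1328125, 364.8896179199219) 23.456369400024414
  ptr 53 [576.7 351.3  52.6] ang -23.096342003899952
  stripe 118 [556.  360.2  89.4] ang -22.4567570186316
  mark 34 [583.8 348.2  35.7] ang -23.149436896805483
tab 442 (array([463.3, 343.4]), array([12.1, 34. ]), 14.6) 76.37200172481488
top knob 203 (544.84521484375, 363.9198303222656) 22.896270751953125
  ptr 14 [572.2 352.2  52.8] ang -24.871149144873527
  stripe 13 [555.  360.4  88.1] ang -23.586380934289412
  mark 16 [579.9 348.5  34.9] ang -25.07570031223686
tab 64 (array([461.8, 342.1]), array([11.6, 34.1]), 14.3) 75.48129023845581
[443.75854263 364.14619048 276.1651784 ] 1.5768482641477455
```

The pointer matches the mark to within 1°. Now I'll slide the lock home.

>>> apply_moves(
  targets=[
    [0,[-12,-29,0],[0,0,-8]],
    [0,[-12,-29,0],[0,0,-12.8]],
    [0,[-12,-29,-50],[0,0,-12.8]],
    [0,[-12,-29,-100],[0,0,-12.8]],
    [0,[-12,-29,-120],[0,0,-12.8]],
    [0,[-12,-29,-120],[0,0,-12.8]],
    [0,[-12,-29,-120],[0,0,-12.8]],
    [0,[-12,-29,-170],[0,0,-12.8]],
    [0,[-12,-29,-210],[0,0,-12.8]],
    [0,[-12,-29,-231],[0,0,-12.8]],
    [0,[-12,-29,-231],[0,0,-12.8]],
    [0,[-12,-29,-231],[0,0,-12.8]],
  ],
)

```text
time_s: 13.75
eef_pos: [432.9, 335.7, 47.1]
ee_rot: [-0.0, 0.992, 0.126, 0.001]
force: [0.6, 0.3, -0.3]
grip_width: 0.0
grip_force: 0.0
```

>>> apply_moves(
  targets=[
    [0,[8,2,0],[0,0,0]],
    [0,[16,4,0],[0,0,0]],
    [0,[24,6,0],[0,0,0]],
    [0,[32,8,0],[0,0,0]],
    [0,[39,10,0],[0,0,0]],
    [0,[44,11.3,0],[0,0,0]],
    [0,[48,12.3,0],[0,0,0]],
    [0,[51,13,0],[0,0,0]],
    [0,[51,13,0],[0,0,0]],
    [0,[51,13,0],[0,0,0]],
  ],
)

```text
time_s: 14.75
eef_pos: [482.7, 348.1, 45.2]
ee_rot: [-0.0, 0.992, 0.126, 0.0]
force: [0.3, 0.2, -0.4]
grip_width: -0.003
grip_force: 0.0
```

>>> apply_moves(
  targets=[
    [0,[2,0.5,0],[0,0,0]],
    [0,[4,1,0],[0,0,0]],
    [0,[6,1.5,0],[0,0,0]],
    [0,[6,1.5,0],[0,0,0]],
  ],
)

```text
time_s: 15.15
eef_pos: [486.0, 349.1, 45.2]
ee_rot: [0.001, 0.992, 0.127, -0.004]
force: [-14.8, -5.3, 9.8]
grip_width: -0.001
grip_force: 8.2
```

>>> apply_moves(
  targets=[
    [0,[-20,-5,0],[0,0,0]],
    [0,[-40,-10,0],[0,0,0]],
    [0,[-40,-10,50],[0,0,0]],
    [85,[-40,-10,100],[0,0,0]],
    [85,[-40,-10,150],[0,0,0]],
    [85,[-40,-10,200],[0,0,0]],
    [85,[-40,-10,230],[0,0,0]],
    [85,[-40,-10,230],[0,0,0]],
    [85,[-40,-10,230],[0,0,0]],
  ],
)

```text
time_s: 16.05
eef_pos: [448.7, 339.6, 275.1]
ee_rot: [-0.0, 0.992, 0.126, 0.0]
force: [0.6, -0.1, 0.3]
grip_width: 0.988
grip_force: 0.0
```

```bash
python3 k.py; python3 - <<'E'
from h import *
im,d,ci=shot('top','t2'); P=cloud(d,ci); H=hsv(im)
print(ctrl.sense()['joints'])
m=seg(P,H,(10,30),100,60,(15,62),(350,600,-280,250)).astype(np.uint8)
n,L=cv2.connectedComponents(m)
for i in range(1,n):
    p=P[L==i]
    if len(p)>30: print(len(p),rect(p),rect(p[p[:,2]>40]) if (p[:,2]>40).sum()>3 else '',p[:,2].max())
m=(P[...,2]>15)&(P[...,2]<62)&(P[...,0]>350)&(P[...,0]<600)&(P[...,1]>-280)&(P[...,1]<250)
n,L=cv2.connectedComponents(m.astype(np.uint8))
for i in range(1,n):
    p=P[L==i]
    if len(p)>30: print('any',len(p),rect(p),rect(p[p[:,2]>46]))
E
```

```text
wrist knob 1855 (546.0039672851562, 364.87066650390625) 23.299304962158203
  ptr 78 [575.2 351.7  52.5] ang -23.401190615378276
  stripe 123 [555.9 360.2  89.4] ang -22.780202350960057
  mark 53 [581.8 346.8  36.1] ang -26.020706498708794
tab 446 (array([503. , 353.4]), array([11.4, 33.4]), 14.6) 76.42619181890404
top knob 200 (546.1078491210938, 363.529052734375) 23.07005500793457
  ptr 14 [572.3 352.3  52.2] ang -24.53944201335089
  stripe 14 [555.1 360.3  88.8] ang -24.08486872758389
  mark 16 [580.  348.9  33.4] ang -24.397963868454813
tab 63 (array([501.5, 351.9]), array([11.8, 33.4]), 14.4) 75.75896108011057
[448.28606589 339.4480744  273.74945685] 1.757138112848582
[ 4.39810768e-01  3.72529916e-01  1.30481662e+00 -6.93180151e-05
  1.46693967e+00  1.75714966e+00]
202 (array([473.1, 101.4]), array([30.4, 63.6]), 71.7) (array([473.1, 101.1]), array([29.7, 27.7]), 72.7) 61.480861195369016
219 (array([ 436. , -206.7]), array([30.7, 63.4]), 78.8) (array([ 436.3, -206. ]), array([29. , 27.7]), 81.7) 61.33793266062821
any 294 (array([594.1,  -9.5]), array([288. ,  11.4]), 89.8) (array([0., 0.]), array([0., 0.]), 0.0)
any 266 (array([472.9, 100.6]), array([30.7, 63.8]), 73.5) (array([473. , 100.8]), array([30.2, 27.7]), 73.3)
any 286 (array([ 436.1, -206.4]), array([31.2, 63.4]), 78.8) (array([ 436.2, -206.3]), array([29.7, 28. ]), 79.9)
any 262 (array([433.7,  -6.1]), array([63.7, 31.9]), 16.8) (array([433.6,  -5.4]), array([27.6, 30.1]), 15.8)
```

The lock is home and the pointer is still on the mark. The right-hand brass body has been knocked to (436,-206). I'll pick the left one first.

>>> apply_moves(
  targets=[
    [85,[25,-239,-60],[0,0,-8]],
    [85,[25,-239,-60],[0,0,-16]],
    [85,[25,-239,-100],[0,0,-24]],
    [85,[25,-239,-100],[0,0,-31.8]],
    [85,[25,-239,-144],[0,0,-31.8]],
    [85,[25,-239,-144],[0,0,-31.8]],
    [85,[25,-239,-144],[0,0,-31.8]],
    [85,[25,-239,-144],[0,0,-31.8]],
    [85,[25,-239,-144],[0,0,-31.8]],
  ],
)

```text
time_s: 17.1
eef_pos: [474.1, 101.4, 132.2]
ee_rot: [-0.0, 0.989, -0.15, 0.001]
force: [0.5, -0.3, -0.0]
grip_width: 0.994
grip_force: 0.0
```

```bash
cat > b.py <<'E'
from h import *
import sys
def near(n,x,y,w=60,z=46):
    im,d,ci=shot(n,'b_'+n); P=cloud(d,ci)
    p=P[(abs(P[...,0]-x)<w)&(abs(P[...,1]-y)<w)&(P[...,2]>z)&(P[...,2]<58)]
    s=ctrl.sense(); q=s['ee_rot']
    print(n,len(p),rect(p) if len(p)>3 else '',np.round(s['eef_pos'],1),s['grip_width'])
if __name__=='__main__':
    for n in('wrist','top'): near(n,float(sys.argv[1]),float(sys.argv[2]))
E
python3 b.py 473 101
```

```text
wrist 1412 (array([474.5, 101.4]), array([29.7, 28. ]), 72.8) [474.1 101.6 132.4] 0.9939399248071411
top 0  [474.  101.5 132.3] 0.9948873792935342
```

Wrist view agrees with the tool position. Descend and grip.

>>> apply_moves(
  targets=[
    [85,[0,0,-50],[0,0,0]],
    [85,[0,0,-90],[0,0,0]],
    [85,[0,0,-106],[0,0,0]],
    [85,[0,0,-106],[0,0,0]],
    [15,[0,0,-106],[0,0,0]],
    [15,[0,0,-106],[0,0,0]],
    [15,[0,0,-106],[0,0,0]],
    [15,[0,0,-106],[0,0,0]],
    [15,[0,0,-106],[0,0,0]],
    [15,[0,0,-106],[0,0,0]],
    [15,[0,0,-106],[0,0,0]],
    [15,[0,0,-106],[0,0,0]],
    [15,[0,0,-56],[0,0,0]],
    [15,[0,0,-6],[0,0,0]],
    [15,[0,0,44],[0,0,0]],
    [15,[0,0,44],[0,0,0]],
  ],
  squeeze=80,
)

```text
time_s: 18.8
eef_pos: [476.2, 100.7, 181.4]
ee_rot: [-0.001, 0.989, -0.15, 0.006]
force: [-0.3, 0.4, -4.1]
grip_width: 0.335
grip_force: 81.4
```

```bash
python3 - <<'E'
from h import *
im,d,ci=shot('wrist','nest'); P=cloud(d,ci); H=hsv(im); s=ctrl.sense(); print(s['eef_pos'],s['grip_width'],s['grip_force'])
for n in('wrist','top'):
    if n=='top': im,d,ci=shot('top'); P=cloud(d,ci); H=hsv(im)
    m=seg(P,H,(55,90),80,30,(16,30),(560,720,-200,170)); p=P[m]; print(n,len(p),rect(p),np.median(p[:,2]))
    for y in range(-140,130,30):
        k=p[abs(p[:,1]-y)<5]
        if len(k): print(y,np.round([k[:,0].min(),k[:,0].max()],1))
    h,e=np.histogram(p[(p[:,0]>610)&(p[:,0]<670)][:,1],np.arange(-170,150,4)); print([(int(e[i]),int(h[i])) for i in range(len(h)) if h[i]>2])
E
```

```text
[474.59664339 100.70281182 177.79449357] 0.3380016620819033 81.34075284004211
wrist 3002 (array([597.9,  56.8]), array([172.7,  43. ]), 73.5) 22.574044014283942
-20 [592.9 596.7]
10 [593.8 602.3]
40 [594.8 603.2]
70 [595.7 604.2]
100 [596.8 604.8]
[(54, 32), (58, 77), (62, 50), (126, 218), (130, 223), (134, 9)]
top 1034 (array([641.2, -10.8]), array([288.2,  98.4]), 88.2) 21.350244130082388
-140 [587.8 686. ]
-110 [589.3 687.1]
-80 [590. 688.]
-50 [591.  688.8]
-20 [591.6 689.5]
10 [592.7 690.6]
40 [593.8 692.1]
70 [594.6 692.6]
100 [595.7 693.5]
[(-154, 29), (-150, 15), (-90, 7), (-86, 31), (-82, 21), (-18, 8), (-14, 35), (-10, 20), (54, 29), (58, 36), (122, 11), (126, 30), (130, 29)]
```

>>> apply_moves(
  targets=[
    [15,[40,-20,-20],[0,0,5]],
    [15,[80,-40,-40],[0,0,10]],
    [15,[120,-60,-60],[0,0,15.5]],
    [15,[168,-76,-80],[0,0,15.5]],
    [15,[168,-76,-80],[0,0,15.5]],
    [15,[168,-76,-80],[0,0,15.5]],
    [15,[168,-76,-80],[0,0,15.5]],
  ],
)

```text
time_s: 19.6
eef_pos: [640.5, 25.3, 94.6]
ee_rot: [-0.0, 1.0, -0.015, -0.001]
force: [-0.1, 1.1, -2.9]
grip_width: 0.344
grip_force: 80.9
```

```bash
python3 - <<'E'
from h import *
im,d,ci=shot('wrist','hold'); s=ctrl.sense(); print(s['eef_pos'],s['grip_width'],s['grip_force'],s['ee_rot'])
E
```

```text
[640.66134699  25.33963932  95.5235173 ] 0.33585076607622893 80.94423294067383 [-8.31617710e-05  9.99884985e-01 -1.51637335e-02 -2.65306062e-04]
```

View pics/hold.png

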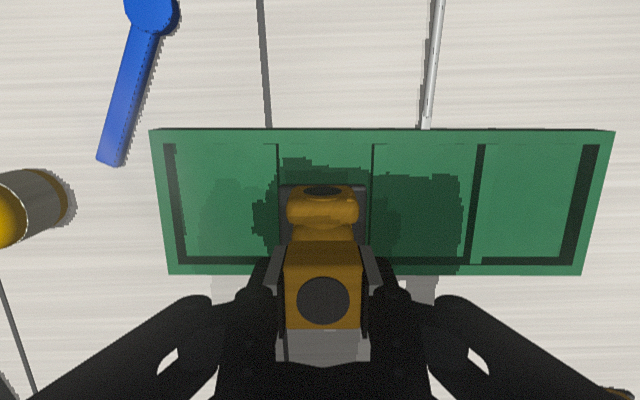

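The body hangs level at (323,260), over the second bay, which spans columns 278–372. I'll lower it.

>>> apply_moves(
  targets=[
    [15,[2,-1,-20],[0,0,0]],
    [15,[2,-1,-40],[0,0,0]],
    [15,[2,-1,-52],[0,0,0]],
    [15,[2,-1,-58],[0,0,0]],
    [15,[2,-1,-60],[0,0,0]],
    [15,[2,-1,-60],[0,0,0]],
    [15,[2,-1,-60],[0,0,0]],
  ],
)

```text
time_s: 20.35
eef_pos: [644.0, 23.7, 36.2]
ee_rot: [0.0, 1.0, -0.015, 0.001]
force: [-0.3, -0.1, -2.7]
grip_width: 0.341
grip_force: 81.2
```

>>> apply_moves(
  targets=[
    [15,[0,0,-1.5],[0,0,0]],
    [15,[0,0,-1.5],[0,0,0]],
    [50,[0,0,-1.5],[0,0,0]],
    [50,[0,0,-1.5],[0,0,0]],
    [50,[0,0,-1.5],[0,0,0]],
    [50,[0,0,-1.5],[0,0,0]],
    [50,[0,0,40],[0,0,0]],
    [50,[0,0,90],[0,0,0]],
    [85,[-50,0,140],[0,0,0]],
    [85,[-100,-40,140],[0,0,0]],
    [85,[-100,-90,140],[0,0,0]],
    [85,[-150,-120,140],[0,0,0]],
    [85,[-150,-120,140],[0,0,0]],
    [85,[-150,-120,140],[0,0,0]],
  ],
)

```text
time_s: 21.75
eef_pos: [492.0, -98.0, 175.8]
ee_rot: [0.0, 1.0, -0.017, 0.0]
force: [0.8, 0.0, 0.4]
grip_width: 0.994
grip_force: 0.0
```

```bash
cat > all.py <<'E'
from h import *
im,d,ci=shot('top','tt'); P=cloud(d,ci); s=ctrl.sense(); print(s['eef_pos'],s['joints'])
m=(P[...,2]>46)&(P[...,2]<68)&(P[...,0]>350)&(P[...,0]<690)&(P[...,1]>-280)&(P[...,1]<180)
n,L=cv2.connectedComponents(m.astype(np.uint8))
for i in range(1,n):
    p=P[L==i]
    if len(p)>30:
        c=p[:,:2].mean(0); k=P[(np.hypot(P[...,0]-c[0],P[...,1]-c[1])<45)&(P[...,2]>26)&(P[...,2]<68)]
        print(len(p),rect(p),'z',np.round(np.median(p[:,2]),1),'body',rect(k))
E
python3 all.py
```

```text
[493.16485662 -97.10338476 175.77362034] [-4.27949110e-01  3.15339291e-01  1.64627484e+00  8.37433286e-05
  1.17920181e+00  1.17585816e+00]
111 (array([641.5,  23.7]), array([27.3, 26.5]), 87.6) z 64.4 body (array([642.8,  23.1]), array([30.3, 63.7]), 88.3)
112 (array([433.5,  -5.5]), array([27.7, 30. ]), 15.6) z 56.4 body (array([434.2,  -5.9]), array([62.6, 31.1]), 15.7)
```

>>> apply_moves(
  targets=[
    [85,[-28,-55,-20],[0,0,-5]],
    [85,[-57,-109,-44],[0,0,-9.4]],
    [85,[-57,-109,-44],[0,0,-9.4]],
    [85,[-57,-109,-44],[0,0,-9.4]],
    [85,[-57,-109,-44],[0,0,-9.4]],
    [85,[-57,-109,-44],[0,0,-9.4]],
  ],
)

```text
time_s: 22.4
eef_pos: [437.5, -204.5, 131.7]
ee_rot: [0.0, 0.995, -0.097, 0.0]
force: [1.0, 0.5, 1.4]
grip_width: 0.998
grip_force: 0.0
```

```bash
python3 b.py 436 -206
```

```text
wrist 1401 (array([ 437.6, -206.9]), array([30.1, 27.9]), 78.6) [ 437.5 -204.5  131.7] 0.9942919677341298
top 0  [ 437.4 -204.5  131.7] 0.9916947989084774
```

>>> apply_moves(
  targets=[
    [85,[0,-2,-50],[0,0,0]],
    [85,[0,-2,-90],[0,0,0]],
    [85,[0,-2,-106],[0,0,0]],
    [85,[0,-2,-106],[0,0,0]],
    [15,[0,-2,-106],[0,0,0]],
    [15,[0,-2,-106],[0,0,0]],
    [15,[0,-2,-106],[0,0,0]],
    [15,[0,-2,-106],[0,0,0]],
    [15,[0,-2,-106],[0,0,0]],
    [15,[0,-2,-106],[0,0,0]],
    [15,[0,-2,-106],[0,0,0]],
    [15,[0,-2,-106],[0,0,0]],
    [15,[0,-2,-56],[0,0,0]],
    [15,[0,-2,-26],[0,0,0]],
    [15,[0,-2,-26],[0,0,0]],
    [15,[0,-2,-26],[0,0,0]],
  ],
  squeeze=80,
)

```text
time_s: 24.1
eef_pos: [436.3, -207.1, 105.0]
ee_rot: [-0.0, 0.995, -0.097, -0.0]
force: [0.4, -0.1, -3.1]
grip_width: 0.335
grip_force: 82.9
```

>>> apply_moves(
  targets=[
    [15,[40,18,0],[0,0,3]],
    [15,[80,36,0],[0,0,6]],
    [15,[120,54,0],[0,0,9.4]],
    [15,[160,72,-5],[0,0,9.4]],
    [15,[202,90.5,-9],[0,0,9.4]],
    [15,[202,90.5,-9],[0,0,9.4]],
    [15,[202,90.5,-9],[0,0,9.4]],
    [15,[202,90.5,-9],[0,0,9.4]],
    [15,[202,90.5,-9],[0,0,9.4]],
  ],
)

```text
time_s: 25.0
eef_pos: [637.7, -117.5, 96.1]
ee_rot: [-0.0, 1.0, -0.016, -0.0]
force: [0.1, 0.4, -2.9]
grip_width: 0.343
grip_force: 82.8
```

```bash
python3 - <<'E'
from h import *
im,d,ci=shot('wrist','hold2'); s=ctrl.sense(); print(s['eef_pos'],s['grip_width'],s['grip_force'],s['ee_rot'])
E
```

```text
[ 637.92224007 -117.44785747   96.37403741] 0.3382803975353702 82.82314896583557 [-3.56354521e-05  9.99871897e-01 -1.60051586e-02 -1.52257340e-04]
```

View pics/hold2.png

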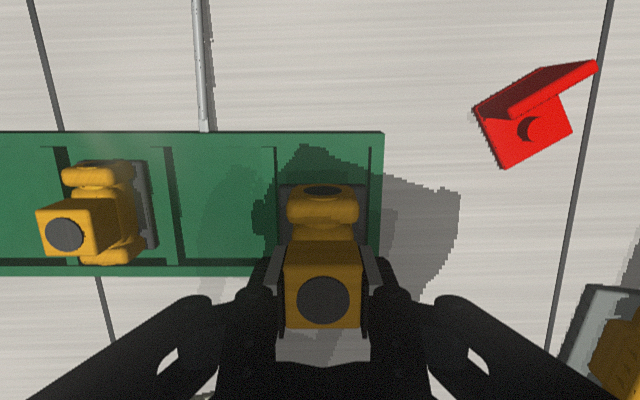

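The second body hangs level over the last bay (columns 275–370), and the first sits in its own bay at (105,210). I'll lower and release it.

>>> apply_moves(
  targets=[
    [15,[1,1,-20],[0,0,0]],
    [15,[1,1,-40],[0,0,0]],
    [15,[1,1,-53],[0,0,0]],
    [15,[1,1,-59],[0,0,0]],
    [15,[1,1,-61.5],[0,0,0]],
    [15,[1,1,-61.5],[0,0,0]],
    [15,[1,1,-61.5],[0,0,0]],
    [50,[1,1,-61.5],[0,0,0]],
    [50,[1,1,-61.5],[0,0,0]],
    [50,[1,1,-61.5],[0,0,0]],
    [50,[1,1,-61.5],[0,0,0]],
    [50,[1,1,-20],[0,0,0]],
    [50,[1,1,30],[0,0,0]],
    [50,[1,1,80],[0,0,0]],
    [0,[-50,1,120],[0,0,0]],
    [0,[-100,1,140],[0,0,0]],
    [0,[-150,1,160],[0,0,0]],
    [0,[-200,1,160],[0,0,0]],
    [0,[-250,1,160],[0,0,0]],
    [0,[-250,1,160],[0,0,0]],
  ],
)

```text
time_s: 27.05
eef_pos: [385.8, -115.3, 256.8]
ee_rot: [0.0, 1.0, -0.016, 0.0]
force: [-0.6, -0.5, 0.5]
grip_width: -0.001
grip_force: 0.0
```

```bash
python3 all.py; python3 k.py | grep -A5 top
```

```text
[ 384.94206842 -115.3036772   257.04747236] [-5.84230167e-01  1.38612957e-02  1.78486362e+00 -6.49141176e-04
  1.34208189e+00  1.01831596e+00]
116 (array([641.5,  23.5]), array([27.1, 26.4]), 87.5) z 64.3 body (array([642.9,  14.9]), array([46.4, 64.2]), 88.4)
112 (array([ 637.7, -115.3]), array([27.3, 26.2]), 87.8) z 64.1 body (array([ 638.3, -127.6]), array([53.5, 63.7]), 88.1)
119 (array([433.5,  -5.5]), array([27.6, 30. ]), 15.8) z 56.5 body (array([433.6,  -6.1]), array([63.8, 31.1]), 15.7)
top knob 201 (545.1742553710938, 363.4224853515625) 22.531513214111328
  ptr 14 [572.3 352.3  52.3] ang -24.580046496948373
  stripe 14 [555.  359.9  90. ] ang -26.18865988240784
  mark 15 [580.4 348.2  35. ] ang -25.077038708213884
tab 60 (array([501.2, 352.2]), array([11.9, 33.5]), 15.8) 75.91627075641645
[ 388.23344349 -115.97164069  257.02405231] 1.0213664255601353
```

View pics/tt.png

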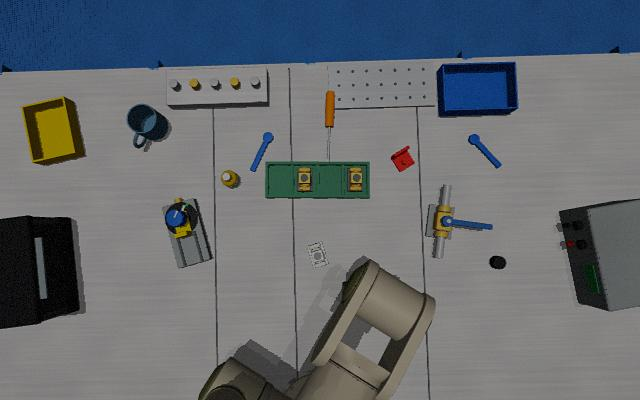

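Both bodies are seated: their tops read z≈64 = 56+8. They sit at pixels (304,178) and (356,178), the lever is shut, pointing to (490,227), and the regulator is locked on the mark. Now I'll reopen the lever.

>>> apply_moves(
  targets=[
    [0,[148,-322,0],[0,0,0]],
    [0,[148,-322,0],[0,0,0]],
    [0,[148,-322,0],[0,0,0]],
    [0,[148,-322,0],[0,0,0]],
    [0,[148,-322,0],[0,0,0]],
    [0,[148,-322,0],[0,0,0]],
    [0,[148,-322,0],[0,0,0]],
    [0,[148,-322,0],[0,0,0]],
    [0,[148,-322,0],[0,0,0]],
    [0,[148,-322,0],[0,0,0]],
    [0,[148,-322,-50],[0,0,0]],
    [0,[148,-322,-100],[0,0,0]],
    [0,[148,-322,-100],[0,0,0]],
    [0,[148,-322,-100],[0,0,0]],
  ],
)

```text
time_s: 28.6
eef_pos: [537.0, -437.3, 158.8]
ee_rot: [0.001, 1.0, -0.015, 0.001]
force: [0.3, 0.2, 0.1]
grip_width: 0.0
grip_force: 0.0
```

>>> apply_moves(
  targets=[
    [0,[0,0,-50],[0,0,0]],
    [0,[0,0,-96],[0,0,0]],
    [0,[0,0,-96],[0,0,0]],
    [0,[-10,-2,-96],[0,0,0]],
    [0,[-20,-2,-96],[0,0,0]],
    [0,[-30,-2,-96],[0,0,0]],
    [0,[-39,0,-96],[0,0,0]],
    [0,[-48,3,-96],[0,0,0]],
    [0,[-57,6,-96],[0,0,0]],
    [0,[-66,11,-96],[0,0,0]],
    [0,[-74,16,-96],[0,0,0]],
    [0,[-81,22,-96],[0,0,0]],
    [0,[-88,28,-96],[0,0,0]],
    [0,[-94,36,-96],[0,0,0]],
    [0,[-99,44,-96],[0,0,0]],
    [0,[-104,53,-96],[0,0,0]],
    [0,[-107,61,-96],[0,0,0]],
    [0,[-109,68,-96],[0,0,0]],
    [0,[-110,73,-96],[0,0,0]],
    [0,[-110,73,-96],[0,0,0]],
  ],
)

```text
time_s: 30.6
eef_pos: [426.8, -364.6, 61.1]
ee_rot: [0.0, 1.0, -0.015, 0.0]
force: [0.3, -0.6, -0.1]
grip_width: 0.0
grip_force: 0.0
```

>>> apply_moves(
  targets=[
    [0,[-5,-20,0],[0,0,0]],
    [0,[-10,-40,0],[0,0,0]],
    [0,[-10,-40,50],[0,0,0]],
    [0,[-10,-40,100],[0,0,0]],
    [0,[-10,-40,150],[0,0,0]],
    [0,[-10,-40,200],[0,0,0]],
    [0,[-60,0,220],[0,0,0]],
    [0,[-110,40,220],[0,0,0]],
    [0,[-110,80,220],[0,0,0]],
    [0,[-110,80,220],[0,0,0]],
  ],
)

```text
time_s: 31.6
eef_pos: [315.2, -282.1, 281.1]
ee_rot: [0.0, 1.0, -0.015, 0.0]
force: [0.5, -1.2, 0.1]
grip_width: 0.001
grip_force: 0.0
```

```bash
python3 all.py; python3 k.py | grep -A5 top; python3 - <<'E'
from h import *
for n in('top','wrist'):
    im,d,ci=shot(n,'fin_'+n); P=cloud(d,ci);H=hsv(im)
    m=seg(P,H,(100,125),120,40,(65,92),(370,700,-500,-200)); p=P[m]; print(n,len(p))
    for x in range(405,500,15):
        k=p[abs(p[:,0]-x)<4]
        if len(k)>3: print(x,np.round([k[:,1].min(),k[:,1].max()],1))
E
```

```text
[ 315.51369685 -282.11761043  281.3848135 ] [-1.00802490e+00  4.72039573e-02  1.68668957e+00  1.43885554e-04
  1.40635258e+00  5.92933652e-01]
116 (array([641.7,  23.7]), array([27.2, 26.8]), 87.8) z 64.1 body (array([641.3,  23.1]), array([30.3, 86.1]), 88.4)
116 (array([ 637.6, -115.2]), array([27.2, 26.5]), 88.0) z 64.6 body (array([ 633.4, -124.6]), array([76. , 50.7]), 2.2)
120 (array([433.5,  -5.5]), array([27.8, 29.9]), 15.2) z 56.7 body (array([433.5,  -5.6]), array([63.6, 30.3]), 15.5)
top knob 203 (544.8695068359375, 363.28607177734375) 23.786060333251953
  ptr 14 [572.3 352.4  52. ] ang -24.415554741323742
  stripe 14 [555.1 360.5  88. ] ang -22.86034846174946
  mark 17 [579.9 348.2  34.7] ang -25.36963902974032
tab 60 (array([501.4, 352.1]), array([11.8, 32.5]), 14.7) 75.10524760642306
[ 316.7099815  -285.00739777  281.0292458 ] 0.5922825334346369
top 283
405 [-341.4 -330.7]
420 [-343.1 -331.8]
435 [-346.  -333.2]
450 [-346.1 -335.7]
465 [-346.6 -336.3]
480 [-350.8 -337.8]
495 [-351.5 -339.2]
wrist 1225
405 [-343.5 -331.2]
420 [-345.3 -332.3]
435 [-347.2 -333.4]
450 [-348.2 -334.8]
465 [-349.8 -336.5]
```

The lever is back at its original open line, and everything else still checks out.

```bash
python3 -c "
from rig import ctrl
print(ctrl.finish_job())"
```

```text
the job is handed in; nothing more can be done
None
```

The job is handed in, though no verdict came back. By my last camera check, the air was shut first and is open again, both brass bodies present sit upright in their own bays, and the regulator is on the green mark with the lock home; nothing suggests the mock-up, bracket or bottle moved.

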